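# Square a graphite die block up to the grinding fence

## Task

The heavy graphite die block stands crooked on the bench: push it round with the fingers, at one corner or the other as it needs, until its gate side faces the steel fence, and walk it up until that whole side lies flat against the fence, within the fence's length. Get it about square while it is still clear of the fence, since a corner that meets the steel with the block plainly crooked (more than some ten degrees) will chip. Only push it along the bench, never lift or tip it, and leave the other things on the bench where they are.

Things in the scene. Friction and masses are not known exactly. Their poses are not given: they have to be found in the camera images.
- block: loose dark graphite die block: 90 (x) by 130 (y) by 45 mm high (z), 0.7 to 1.05 kg, too wide to grasp. Origin: centre of its underside. In its top an 8 mm deep, 22 x 80 mm slot along y, and a 14 mm wide gate channel from the slot out through the middle of its +x side: the 130 mm long gate side. Starts 30 to 60 degrees anticlockwise from square. It takes 3 to 8 N to slide, and stays where left.
- gate_left (a point): lower corner of the block at the +y end of its gate side (block x = 45 mm, y = 65 mm, z = 0)
- gate_right (a point): lower corner of the block at the -y end of its gate side (block x = 45 mm, y = -65 mm, z = 0)
- fence_face (a point): middle of the lower edge of the fence's working face. Its x points away from the robot, straight into the face (metal from x = 0 to 57 mm; the block is on the negative side, its centre 140 to 175 mm off at the start), y lies along the face, z up.
- bush: a dark graphite bush standing on end, 60 mm outside diameter, 32 mm bore, 40 mm high; loose, to be left alone. Origin: centre of its underside.
- stub: a dark graphite round stub standing on end, 40 mm diameter, 55 mm high; loose, to be left alone. Origin: centre of its underside.
- brush: a hand brush with a wooden handle lying on the bench, about 200 mm long and under 40 mm high; x runs from its handle to its bristles; loose, to be left alone. Origin: in the middle of its length, at its underside.
- wheel: a white abrasive wheel lying flat, 100 mm diameter, 25 mm thick; loose, to be left alone. Origin: centre of its underside.
- fence: the fence: a fixed dark steel angle bar beyond the block as seen from the robot, 340 mm long (y), 45 mm high, upright leg 12 mm thick, foot behind it. Origin and axes as point fence_face
There are look-alikes about, which are no part of the job. There is more than one size of the block; the one meant has the size given above.

How it is judged:
By the outcome, as a careful person would: the job done as asked, in the order asked, and still so for the second after the job is handed in, with the robot touching nothing.
It also fails if it takes over 64 s, if anything falls off the work surface, if the arm or the gripper's body presses on something with over 40 N, if the wrist force passes 120 N, or if a joint passes its speed limit or range.

## Robot

A 6-joint arm with a two-finger parallel gripper is mounted at the origin on the work surface. World frame = base frame: x ahead of the robot, y to its left, z up, the work surface at z = 0. Lengths are in m, angles in rad, forces in N, time in s.
With the tool pointing down it reaches from about 0.3 to 0.875 m from the base axis. Payload 6.4 kg.
Tool frame: the origin (TCP) lies at the centre of the arm's flange, where the gripper is bolted on; the fingertips stand 173 mm ahead of it and the grasp point (between the pads) lies 155 mm ahead of it (ctrl.pinch_z is the distance from the TCP to the grasp point, in m); z points along the fingers, y is the direction in which the jaws open and shut (so a half turn about z gives the same grasp; the last joint's range is limited). The gripper opens to 85 mm and grips with 20 to 120 N. Pads are 22 mm wide; open, the fingers measure 114 mm over their backs; the gripper's body (76 mm by 85 mm) begins 54 mm behind the grasp point. The pads swing forward as they close: fully open they stand 13 mm farther back than shut.
Start: joints at [-1.484, 0.181, 1.607, -0, 1.354, -0.206], TCP at [0.166, -0.551, 0.405] pointing down, gripper open.
Joint ranges: [-2.99, 2.99], [-0.89, 2.07], [0.3, 2.58], [-1.14, 4.28], [0, 2.63], [-3.12, 3.12]. Speed limits (rad/s): [2.57, 2.57, 3.01, 3.14, 3.14, 3.14].

## Interface

Orientations are given as a unit quaternion [w, x, y, z].
In Python, from bench import ctrl gives the robot as it stands.
- The arm moves only by the tool drive_tool, never from a script. Its argument "commands" is a list that holds one entry, the list of rows, each a list of 7 numbers: the shift along the tool's x, y, z in units of 50 mm (1.0 is 50 mm), then the turn, a rotation vector about the tool's x, y, z in units of 8 degrees (1.0 is 8 degrees), then the closure in counts, from 0 (fully open) to 255 (shut). A call has 1 to 10 rows; each row shifts and turns the commanded pose from where the row before left it, along the tool's axes as they then stand; what a row does not reach is not made up. A row lasts 1/10 s, in which the tool goes at most 50 mm and 8.59 degrees, less where a joint would pass 70% of its speed; a pose out of reach is approached as far as the arm can. A call is refused whole if a number of a shift passes 1 or a number of a turn 1, either way. A call with a gripper value outside its range is refused whole. The fingers move at their own pace and stop on an object; the grip force is fixed at half the most. Time passes only in rows, so rows that do not move let the fingers close. It gives the time, the measured TCP pose, the force and the opening at its end, in the units of the state.
- ctrl.get_obs(): the state, without advancing time (a new reading comes with each control period).
- ctrl.camera(name): name is "scene" or "top"; returns a dict with "pixels" (480x640x3 uint8, red, green, blue), "depth" (480x640 float32, m along the optical axis (not along the pixel's ray), 0 where there is no reading), "intrinsics" (3x3 intrinsics, pixels), "k1" (the pictures are not rectified: a ray, as slopes to the right and down, at radius r is drawn at 1 + k1 r^2 times it, then the intrinsics apply), "R" (3x3) and "t" (3): a world point X has camera coordinates R X + t. Camera axes: x right, y down, z forward; pixel columns grow to the right and rows downward; lengths in m; the calibration is good to about 2 mm. A picture is of the moment at which its call begins.
- ctrl.hand_in(): hands the job in, once; it reports no verdict.
The state is a dict: "time_s": time; "q": joint angles; "dq": joint speeds; "joint_efforts": joint torques, N m; "eef_pos": TCP position; "eef_rot": TCP orientation; "wrist_force": force on the tool from outside, world axes, zero at the start; "torque": the same for the moment, N m; "opening": opening from 0.0 (shut) to 1.0 (fully open).
Only numpy, scipy, OpenCV 4.12 (cv2) and the standard library are available. Lean on these libraries where they do the work, as an engineer would, in place of code of your own. Each camera call takes 0.05 s, during which the arm holds its last target. There are 200 camera calls.

## Working session

There is one attempt and no reset: what is moved stays moved. The work goes in short steps, Python scripts to look and compute and a tool call to move; the robot and the scene stay as the last step left them, time stands still between calls to the robot, and variables do not carry over. Pictures are saved under pics/ and viewed, about 8 in all and at most 12, crops included, and the job is handed in when it is done.

Besides the shell and the picture viewer there is one more tool, called after "Emit:" by a JSON object that holds its "name" and its "arguments". drive_tool: Moves the arm, as the interface text tells. Its arguments: {"type":"object","properties":{"commands":{"type":"array","items":{"type":"array","items":{"type":"array","items":{"type":"number"}}}}},"required":["commands"]}

```bash
mkdir -p pics
cat > h.py <<'E'
import numpy as np, cv2
from bench import ctrl
def rays(c,uv):
    uv=np.atleast_2d(np.float64(uv)); K=np.array(c["intrinsics"]); k=c["k1"]
    d=(uv-[K[0,2],K[1,2]])/[K[0,0],K[1,1]]; s=d.copy()
    for _ in range(20): s=d/(1+k*(s**2).sum(1,keepdims=True))
    return s
def onplane(c,uv,z):
    s=rays(c,uv); R=np.array(c["R"]);t=np.array(c["t"])
    C=-R.T@t; D=np.c_[s,np.ones(len(s))]@R
    return C+D*((z-C[2])/D[:,2])[:,None]
def cloud(c):
    v,u=np.mgrid[:480,:640]; s=rays(c,np.c_[u.ravel(),v.ravel()]); d=np.array(c["depth"]).ravel()
    P=np.c_[s,np.ones(len(s))]*d[:,None]
    P=(P-np.array(c["t"]))@np.array(c["R"]); P[d==0]=np.nan
    return P.reshape(480,640,3)
def save(c,n): cv2.imwrite(f"pics/{n}.png",cv2.cvtColor(np.array(c["pixels"]),cv2.COLOR_RGB2BGR))
E
python3 - <<'E'
from h import *
for n in("scene","top"):
    c=ctrl.camera(n); save(c,n+"0"); np.savez(n+"0.npz",**c)
    print(n,-np.array(c["R"]).T@np.array(c["t"]),c["k1"])
print(ctrl.get_obs())
E
```

```text
scene [1.07863751 0.25847859 1.09758809] -0.10799520675741871
top [ 0.41163654 -0.00795449  1.0269686 ] 0.01355254712321085
{'time_s': 0.1, 'q': array([-1.48428357e+00,  1.81493022e-01,  1.60788961e+00,  2.01426393e-06,
        1.35380855e+00, -2.06259355e-01]), 'dq': array([-0.00030005,  0.00041353, -0.00127119,  0.00164748,  0.001268  ,
       -0.0005299 ]), 'joint_efforts': array([ 5.11550825e-04, -4.45876944e+01, -3.52237165e+01, -1.99949577e-04,
        4.14166687e-03, -2.30118764e-05]), 'eef_pos': array([ 0.16596926, -0.55029606,  0.40386814]), 'eef_rot': array([-7.97771521e-04,  9.89304396e-01,  1.45863541e-01,  4.88074762e-05]), 'wrist_force': array([ 0.08094175,  1.0224975 , -0.31667457]), 'torque': array([-0.07003248, -0.04359594,  0.01197662]), 'opening': 0.9958410437680641}
```

View pics/top0.png

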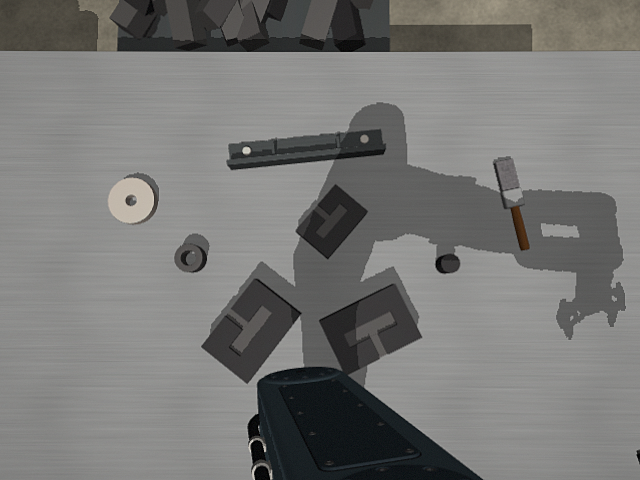

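View pics/scene0.png

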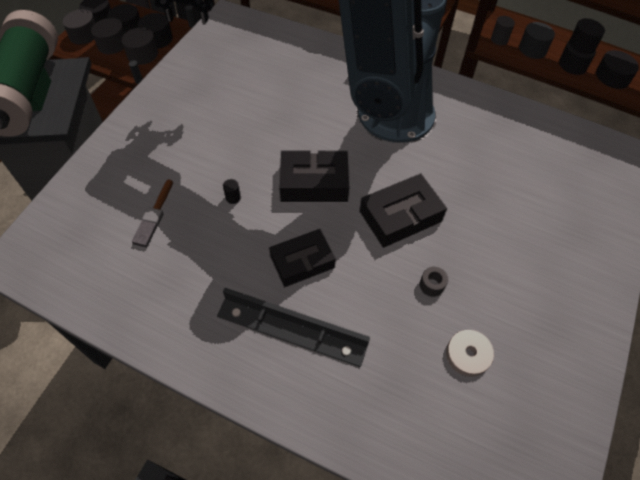

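The top view (up = +x, left = +y) shows the fence at (305,150) and three block candidates at (331,221), (252,330) and (371,329). The wheel is at (131,200), the bush at (190,257), the stub at (447,263) and the brush at (512,200). Next I'll measure the candidates.

Run:
```python
from h import *
c=dict(np.load("top0.npz")); P=cloud(c)
z=P[...,2]
def top(m,h):
    n,l,s,ce=cv2.connectedComponentsWithStats(m.astype(np.uint8))
    for i in range(1,n):
        if s[i,4]<80: continue
        v,u=np.where(l==i)
        cs=max(cv2.findContours((l==i).astype(np.uint8),0,cv2.CHAIN_APPROX_NONE)[0],key=len).reshape(-1,2)
        W=onplane(c,cs,np.nanmedian(z[l==i]))
        r=cv2.minAreaRect(np.float32(W[:,:2]*1000))
        print(ce[i].round(),s[i,4],"z",np.nanmedian(z[l==i]).round(3),"ctr",np.round(r[0],1),"size",np.round(r[1],1),"ang",round(r[2],1))
m=(z>0.015)&(z<0.07); m[:60]=0
print("all"); top(m,0)
m2=(z>0.030)&(z<0.06); m2[:60]=0
print("top"); top(m2,0)
im=cv2.cvtColor(c["pixels"],cv2.COLOR_RGB2BGR)[110:390,190:450]
im=cv2.convertScaleAbs(im,alpha=1.8,beta=10)
cv2.imwrite("pics/crop.png",cv2.resize(im,None,fx=2.1,fy=2.1,interpolation=2))
```

```text
all
[306. 155.] 1567 z 0.044 ctr [706.7  30.2] size [ 46.8 338.5] ang 5.9
[513. 196.] 1238 z 0.02 ctr [ 595.2 -418.8] size [198.3  43. ] ang 11.6
[132. 200.] 1635 z 0.026 ctr [600.9 403.9] size [101.9  97.9] ang 56.6
[331. 220.] 2692 z 0.046 ctr [555.  -23.8] size [ 91.1 131.7] ang 49.7
[189. 258.] 604 z 0.04 ctr [476.  272.7] size [64.3 60.2] ang 64.8
[448. 263.] 396 z 0.056 ctr [ 464.7 -262.9] size [40.5 47.9] ang 14.2
[251. 330.] 5291 z 0.06 ctr [330.  138.1] size [121.2 177.3] ang 52.6
[369. 329.] 5305 z 0.06 ctr [ 333.  -101.2] size [123.3 173.4] ang 26.2
top
[306. 154.] 1259 z 0.045 ctr [708.5  30.4] size [ 42.7 338.2] ang 5.8
[331. 220.] 2659 z 0.046 ctr [555.4 -23.9] size [ 90.6 130.9] ang 49.7
[188. 258.] 518 z 0.04 ctr [476.4 274.5] size [60.2 60.5] ang 51.9
[448. 263.] 357 z 0.056 ctr [ 465.5 -264.7] size [41.  43.2] ang 0.2
[281. 304.] 197 z 0.059 ctr [387.9  92.8] size [122.2  39.7] ang 45.6
[245. 332.] 1680 z 0.053 ctr [319.9 146.1] size [119.5 153.9] ang 53.1
[372. 331.] 1390 z 0.052 ctr [ 330.7 -115.4] size [ 96.1 145.1] ang 50.9
[331. 317.] 80 z 0.058 ctr [353.4 -26.2] size [17.9 57. ] ang 26.5
[276. 332.] 91 z 0.059 ctr [325.6  88.2] size [29.7 36.6] ang 34.6
[348. 360.] 94 z 0.059 ctr [266.5 -59.2] size [37.7 38.6] ang 26.2
```

View pics/crop.png

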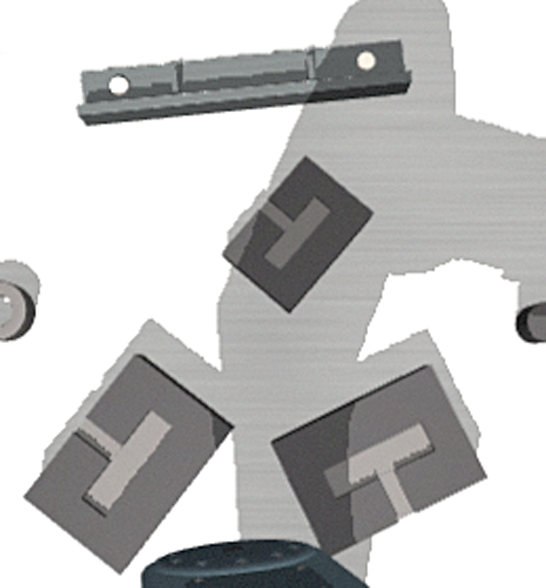

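The block meant is at (331,221). It measures 91 × 131 mm and 46 mm high, and its gate channel leaves the upper-left side. The blocks at (252,330) and (371,329) are about 122 × 175 × 60 mm, so they are the wrong size. The block heads about 49.7° and the fence 5.9°, so it needs about 44° clockwise.

Plan: push the rear side at its left end with shut fingers to turn the block, then use the open jaws as a two-point bar to square it and walk it up.

```bash
cat >> h.py <<'E'
def heading(q):
    w,x,y,z=q; return np.arctan2(2*(x*y+w*z),1-2*(y*y+z*z))
A=np.deg2rad(5.85); N=np.array([np.cos(A),np.sin(A)]); T=np.array([-N[1],N[0]])
def block(name="scene",roi=None,raw=None):
    c=raw or ctrl.camera(name); P=cloud(c); z=P[...,2]
    m=(z>.034)&(z<.052)&(P[...,0]<.76)&(P[...,0]>.4)&(abs(P[...,1]+.02)<.2)&(P[...,:2]@N<.690)
    n,l,s,ce=cv2.connectedComponentsWithStats(m.astype(np.uint8)); i=1+np.argmax(s[1:,4])
    cs=max(cv2.findContours((l==i).astype(np.uint8),0,cv2.CHAIN_APPROX_NONE)[0],key=len).reshape(-1,2)
    r=cv2.minAreaRect(np.float32(onplane(c,cs,.0455)[:,:2]*1000))
    (a,b),(w,h),g=r
    if w>h: g-=90; w,h=h,w
    p=np.array([a,b]); print(name,"ctr",p.round(1),"size",round(w,1),round(h,1),"ang",round(g,2),"n",(p@N).round(1),"s",(p@T).round(1),"px",ce[i].round())
    return p,g,c
def pose():
    o=ctrl.get_obs(); print("t",round(o["time_s"],2),"tcp",(o["eef_pos"]*1000).round(1),"head",np.rad2deg(heading(o["eef_rot"])).round(2),"F",o["wrist_force"].round(1),"op",round(o["opening"],2)); return o
def plan(x,y,z=None):
    o=pose(); a=heading(o["eef_rot"]); v=np.array([x,y])-o["eef_pos"][:2]*1000
    print("units dx,dy,dz",(v@[np.cos(a),np.sin(a)]/50).round(2),(v@[np.sin(a),-np.cos(a)]/50).round(2),None if z is None else round((o["eef_pos"][2]*1000-z)/50,2))
E
python3 - <<'E'
from h import *
for n in("scene","top"):
    c=dict(np.load(n+"0.npz")); c["k1"]=float(c["k1"])
    block(n,raw=c); P=cloud(c); q=P.reshape(-1,3); z=q[:,2]; n_=q[:,:2]@N; s=q[:,:2]@T
    k=(z>.0435)&(z<.047)&(n_>.675)&(n_<.72)&(s>-.22)&(s<.14)
    print("legtop n pct",np.percentile(n_[k],[1,5,50,95,99]).round(4),"s",np.percentile(s[k],[0.5,99.5]).round(3),k.sum())
    for lo,hi in((-.21,-.15),(-.15,-.08),(-.08,0),(0,.06),(.06,.13)):
        kk=k&(s>lo)&(s<hi)
        f=(z>.01)&(z<.038)&(n_>.675)&(n_<.697)&(s>lo)&(s<hi)
        print(lo,"top",np.percentile(n_[kk],[5,50,95]).round(4) if kk.any() else None,"face",np.median(n_[f]).round(4) if f.any() else None,f.sum())
E
```

```text
scene ctr [557.4 -22.6] size 96.8 132.2 ang 49.69 n 552.2 s -79.3 px [301. 254.]
legtop n pct [0.6904 0.6911 0.6965 0.7027 0.7033] s [-0.208  0.127] 523
-0.21 top [0.6916 0.697  0.7028] face None 0
-0.15 top [0.6909 0.6958 0.7022] face None 0
-0.08 top [0.6915 0.6968 0.7029] face None 0
0 top [0.6908 0.6964 0.7022] face None 0
0.06 top [0.6913 0.6969 0.7029] face 0.6923 1
top ctr [555.6 -23.9] size 90.4 130.8 ang 49.73 n 550.3 s -80.4 px [331. 220.]
legtop n pct [0.6909 0.6915 0.6971 0.7029 0.7037] s [-0.211  0.126] 587
-0.21 top [0.6919 0.6975 0.7031] face 0.6921 101
-0.15 top [0.6917 0.6971 0.7032] face 0.692 116
-0.08 top [0.6914 0.6971 0.7029] face 0.6919 136
0 top [0.691  0.6968 0.7027] face 0.6916 99
0.06 top [0.6915 0.6966 0.7023] face 0.6913 114
```

Emit:
{"name": "drive_tool", "arguments": {"commands": [[[0.568,-0.516,0,0,0,0,255],[0.568,-0.516,0,0,0,0,255],[0.568,-0.516,0,0,0,0,255],[0.568,-0.516,0,0,0,0,255],[0.568,-0.516,0,0,0,0,255],[0.568,-0.516,0,0,0,0,255],[0.568,-0.516,0,0,0,0,255],[0.568,-0.516,0,0,0,0,255],[0.568,-0.516,0,0,0,0,255],[0.568,-0.516,0,0,0,0,255]]]}}

```text
time_s: 1.1
eef_pos: [0.3638, -0.22, 0.4045]
eef_rot: [-0.0, 0.989, 0.146, -0.0]
wrist_force: [0.5, -1.2, 0.0]
opening: 0.0
```

Emit:
{"name": "drive_tool", "arguments": {"commands": [[[0.568,-0.516,0,0,0,0,255],[0.568,-0.516,0,0,0,0,255],[0.568,-0.516,0,0,0,0,255],[0.568,-0.516,0,0,0,0,255],[0.568,-0.516,0,0,0,0,255],[0,0,0,0,0,-0.9,255],[0,0,0,0,0,-0.9,255],[0,0,0,0,0,-0.9,255],[0,0,0,0,0,-0.9,255],[0,0,0,0,0,0,255]]]}}

```text
time_s: 2.1
eef_pos: [0.462, -0.0569, 0.4043]
eef_rot: [-0.0, 0.922, 0.388, -0.0]
wrist_force: [0.0, 0.6, 0.4]
opening: -0.0
```

Run:
```python
from h import *
plan(462,-56,180)
```

```text
t 2.1 tcp [462.  -56.9 404.3] head 45.65 F [0.  0.6 0.4] op -0.0
units dx,dy,dz 0.01 -0.01 4.49
```

Emit:
{"name": "drive_tool", "arguments": {"commands": [[[0,0,0.7,0,0,0,255],[0,0,0.7,0,0,0,255],[0,0,0.7,0,0,0,255],[0,0,0.7,0,0,0,255],[0,0,0.7,0,0,0,255],[0,0,0.5,0,0,0,255],[0,0,0.3,0,0,0,255],[0,0,0.19,0,0,0,255],[0,0,0,0,0,0,255]]]}}

```text
time_s: 3.0
eef_pos: [0.4616, -0.0569, 0.1791]
eef_rot: [-0.001, 0.922, 0.386, -0.001]
wrist_force: [0.9, 0.0, 0.9]
opening: 0.0
```

Emit:
{"name": "drive_tool", "arguments": {"commands": [[[0.15,0,0,0,0,0,255],[0.15,0,0,0,0,0,255],[0.1,0,0,0,0,0,255],[0.1,0,0,0,0,0,255],[0.1,0,0,0,0,0,255],[0.1,0,0,0,0,0,255],[0.1,0,0,0,0,0,255],[0.1,0,0,0,0,0,255],[0,0,0,0,0,0,255]]]}}

```text
time_s: 3.9
eef_pos: [0.4932, -0.0244, 0.1799]
eef_rot: [-0.001, 0.922, 0.388, -0.001]
wrist_force: [-2.0, 0.0, 0.5]
opening: 0.002
```

Run:
```python
from h import *
pose(); p,g,c=block("scene"); block("top"); save(c,"scene1")
```

```text
t 3.9 tcp [493.2 -24.4 179.9] head 45.61 F [-2.   0.   0.5] op 0.0
scene ctr [563.2 -21.3] size 108.4 131.0 ang 42.27 n 558.1 s -78.6 px [301. 258.]
top ctr [610.9 -50.3] size 51.8 106.0 ang -15.55 n 602.6 s -112.3 px [341. 197.]
```

View pics/scene1.png

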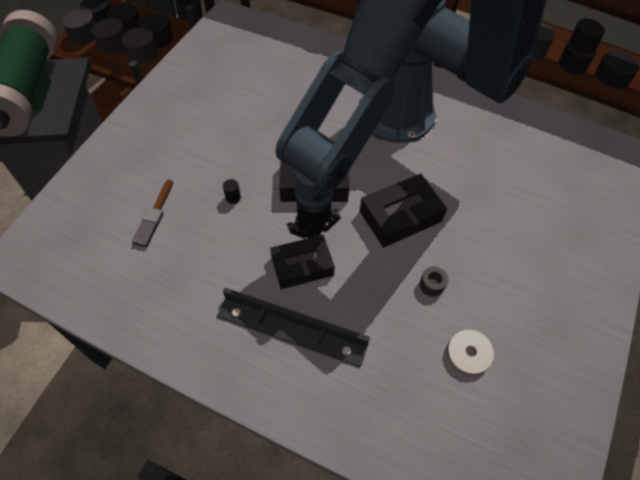

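The shut fingers at (312,225) are on the block's rear side, and the block at (301,258) has turned about 7°. The neighbours haven't moved. I'll continue along a curved push.

Emit:
{"name": "drive_tool", "arguments": {"commands": [[[0.075,-0.02,0,0,0,0.25,255],[0.075,-0.02,0,0,0,0.25,255],[0.075,-0.02,0,0,0,0.25,255],[0.075,-0.02,0,0,0,0.25,255],[0.075,-0.02,0,0,0,0.25,255],[0.075,-0.02,0,0,0,0.25,255],[0.075,-0.02,0,0,0,0.25,255],[0.075,-0.02,0,0,0,0.25,255],[0,0,0,0,0,0,255]]]}}

```text
time_s: 4.9
eef_pos: [0.5117, 0.0002, 0.1799]
eef_rot: [-0.0, 0.967, 0.255, -0.001]
wrist_force: [-3.9, 1.4, 0.3]
opening: 0.0
```

```bash
sed -i 's/(z>.034)/(z>.0415)/' h.py
python3 - <<'E'
from h import *
o=pose(); p,g,c=block("scene"); g=np.deg2rad(g); R=np.array([[np.cos(g),-np.sin(g)],[np.sin(g),np.cos(g)]])
print("finger in body",(o["eef_pos"][:2]*1000-p)@R)
E
```

```text
t 4.9 tcp [5.117e+02 2.000e-01 1.799e+02] head 29.56 F [-3.9  1.4  0.3] op 0.0
scene ctr [574.8 -16.1] size 113.1 130.0 ang 28.87 n 570.2 s -74.6 px [301. 264.]
finger in body [-47.40379435  44.80493892]
```

Emit:
{"name": "drive_tool", "arguments": {"commands": [[[0.08,-0.03,0,0,0,0.33,255],[0.08,-0.03,0,0,0,0.33,255],[0.08,-0.03,0,0,0,0.33,255],[0.08,-0.03,0,0,0,0.33,255],[0.08,-0.03,0,0,0,0.33,255],[0.08,-0.03,0,0,0,0.33,255],[0.08,-0.03,0,0,0,0.33,255],[0.08,-0.03,0,0,0,0.33,255],[0.08,-0.03,0,0,0,0.33,255],[0,0,0,0,0,0,255]]]}}

```text
time_s: 5.95
eef_pos: [0.5414, 0.0246, 0.18]
eef_rot: [-0.0, 0.999, 0.051, -0.0]
wrist_force: [-1.7, 1.7, -0.5]
opening: -0.001
```

Emit:
{"name": "drive_tool", "arguments": {"commands": [[[-0.2,0,0,0,0,0,255],[-0.4,0,0,0,0,0,255],[-0.4,0,0,0,0,0,255],[0,0,0,0,0,0,255]]]}}

```text
time_s: 6.35
eef_pos: [0.4895, 0.0192, 0.1798]
eef_rot: [-0.0, 0.999, 0.051, -0.001]
wrist_force: [0.4, 0.5, -0.7]
opening: -0.001
```

Run:
```python
from h import *
o=pose(); p,g,c=block("scene"); block("top")
```

```text
t 6.35 tcp [489.5  19.2 179.8] head 5.85 F [ 0.4  0.5 -0.7] op -0.0
scene ctr [605.5 -10.5] size 93.4 130.8 ang 9.5 n 601.3 s -72.2 px [297. 272.]
top ctr [605.3 -10.7] size 90.8 130.0 ang 9.36 n 601.0 s -72.3 px [328. 192.]
```

The block is now only 3.5° from square, with about 42 mm of gap to the fence. I'll open the jaws, centre them behind the block and push with both fingers.

Emit:
{"name": "drive_tool", "arguments": {"commands": [[[0,0.3,0,0,0,0,0],[0,0.3,0,0,0,0,0],[0,0.23,0.08,0,0,0,0],[0,0,0,0,0,0,0],[0,0,0,0,0,0,0],[0,0,0,0,0,0,0],[0,0,0,0,0,0,0],[0.2,0,0,0,0,0,0],[0.2,0,0,0,0,0,0],[0.2,0,0,0,0,0,0]]]}}

```text
time_s: 7.45
eef_pos: [0.5271, -0.0188, 0.1764]
eef_rot: [0.0, 0.999, 0.051, 0.0]
wrist_force: [-1.3, 0.3, 0.1]
opening: 1.001
```

Emit:
{"name": "drive_tool", "arguments": {"commands": [[[0.2,0,0,0,0,0,0],[0.1,0,0,0,0,0,0],[0.1,0,0,0,0,0,0],[0.1,0,0,0,0,0,0],[0.1,0,0,0,0,0,0],[0.1,0,0,0,0,0,0],[0.1,0,0,0,0,0,0],[0.1,0,0,0,0,0,0],[0.1,0,0,0,0,0,0],[0,0,0,0,0,0,0]]]}}

```text
time_s: 8.45
eef_pos: [0.5749, -0.0138, 0.1755]
eef_rot: [-0.0, 0.999, 0.051, -0.001]
wrist_force: [-3.8, -0.6, -0.2]
opening: 1.001
```

Run:
```python
from h import *
o=pose(); print(o["eef_pos"][:2]@N,o["eef_pos"][:2]@T); p,g,c=block("scene"); save(c,"scene2")
```

```text
t 8.45 tcp [574.9 -13.8 175.5] head 5.82 F [-3.8 -0.6 -0.2] op 1.0
0.5705287709314035 -0.0723215485235566
scene ctr [627.9 -10.5] size 100.2 130.7 ang 5.92 n 623.6 s -74.4 px [292. 282.]
```

View pics/scene2.png

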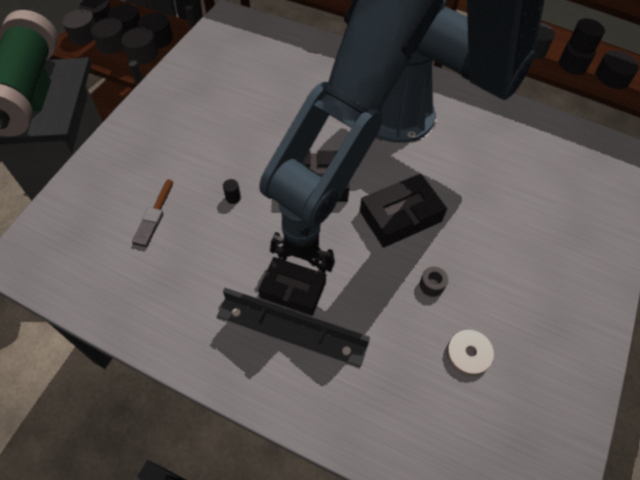

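Both fingers, at (275,242) and (330,258), bear on the rear side. The block at (292,282) is square to the fence with about 20 mm of gap, so I'll walk it up slowly.

Emit:
{"name": "drive_tool", "arguments": {"commands": [[[0.08,0,0,0,0,0,0],[0.08,0,0,0,0,0,0],[0.08,0,0,0,0,0,0],[0.05,0,0,0,0,0,0],[0.03,0,0,0,0,0,0],[0.02,0,0,0,0,0,0],[0,0,0,0,0,0,0]]]}}

```text
time_s: 9.2
eef_pos: [0.5922, -0.0122, 0.1759]
eef_rot: [-0.0, 0.999, 0.051, -0.0]
wrist_force: [-4.2, -0.2, -3.2]
opening: 0.996
```

Emit:
{"name": "drive_tool", "arguments": {"commands": [[[0.03,0,0,0,0,0,0],[0.02,0,0,0,0,0,0],[0,0,0,0,0,0,0]]]}}

```text
time_s: 9.5
eef_pos: [0.5943, -0.012, 0.176]
eef_rot: [-0.0, 0.999, 0.051, -0.001]
wrist_force: [-8.4, -0.8, 1.0]
opening: 0.999
```

Emit:
{"name": "drive_tool", "arguments": {"commands": [[[0.02,0,0,0,0,0,0],[0,0,0,0,0,0,0]]]}}

```text
time_s: 9.7
eef_pos: [0.5946, -0.012, 0.176]
eef_rot: [-0.0, 0.999, 0.051, -0.002]
wrist_force: [-13.3, -2.2, 5.5]
opening: 1.0
```

Emit:
{"name": "drive_tool", "arguments": {"commands": [[[0.02,0,0,0,0,0,0],[0,0,0,0,0,0,0]]]}}

```text
time_s: 9.9
eef_pos: [0.595, -0.012, 0.176]
eef_rot: [-0.0, 0.999, 0.051, -0.004]
wrist_force: [-17.6, -1.7, 8.9]
opening: 1.007
```

The force climbs while the TCP stalls at n ≈ 590.7, against a predicted 590.5, so the block is seated. I'll back off, lift away and check.

Emit:
{"name": "drive_tool", "arguments": {"commands": [[[-0.05,0,0,0,0,0,0],[-0.2,0,0,0,0,0,0],[-0.4,0,0,0,0,0,0],[-0.4,0,0,0,0,0,0],[0,0,-0.5,0,0,0,0],[0,0,-0.8,0,0,0,0],[0,0,-0.8,0,0,0,0],[-0.8,0,-0.5,0,0,0,0],[-0.8,0,-0.4,0,0,0,0],[-0.5,0,0,0,0,0,0]]]}}

```text
time_s: 10.9
eef_pos: [0.4397, -0.028, 0.3297]
eef_rot: [0.001, 0.999, 0.051, 0.004]
wrist_force: [-0.2, -0.3, 0.0]
opening: 0.997
```

Run:
```python
from h import *
pose()
for n in("scene","top"):
    p,g,c=block(n); save(c,n+"3"); P=cloud(c); q=P.reshape(-1,3)
    if 1:
        im=cv2.cvtColor(np.array(c["pixels"]),cv2.COLOR_RGB2BGR)
        im=im[120:260,200:420] if n=="top" else im[240:370,200:400]
        cv2.imwrite(f"pics/{n}3c.png",cv2.resize(cv2.convertScaleAbs(im,alpha=2.2,beta=10),None,fx=3.6,fy=3.6,interpolation=2))
    old=cloud({k:(v if v.ndim else float(v)) for k,v in np.load(n+"0.npz").items()})
    z=P[...,2];nn=P[...,:2]@N; ss=P[...,:2]@T
    for nm,ctr in(("bush",(476,273)),("stub",(465,-264)),("brush",(595,-419)),("wheel",(601,404))):
        R=.12 if nm=="brush" else .06
        for D in(old,P):
            m=(D[...,2]>.012)&(np.hypot(D[...,0]-ctr[0]/1e3,D[...,1]-ctr[1]/1e3)<R)
            print(nm,(D[m].mean(0)*1000).round(1),end=" ")
        print()
```

```text
t 10.9 tcp [439.7 -28.  329.7] head 5.83 F [-0.2 -0.3  0. ] op 1.0
scene ctr [649.7  -8.3] size 90.5 131.0 ang 5.84 n 645.5 s -74.5 px [289. 289.]
bush [481.1 276.2  34.6] bush [481.1 276.2  34.5] 
stub [ 470.3 -261.8   45.3] stub [ 470.4 -261.8   44.7] 
brush [ 615.4 -412.5   18.5] brush [ 615.4 -412.3   18.6] 
wheel [603.9 406.8  25.1] wheel [603.8 406.7  25.1] 
top ctr [649.8  -8.5] size 90.0 130.1 ang 5.8 n 645.6 s -74.7 px [324. 177.]
bush [476.  273.1  36.9] bush [476.2 273.1  36.6] 
stub [ 465.1 -263.7   51.1] stub [ 465.1 -263.8   51.1] 
brush [ 611.2 -415.2   19.5] brush [ 610.9 -415.4   19.4] 
wheel [600.8 403.6  25.1] wheel [600.9 403.5  25. ]
```

View pics/top3c.png

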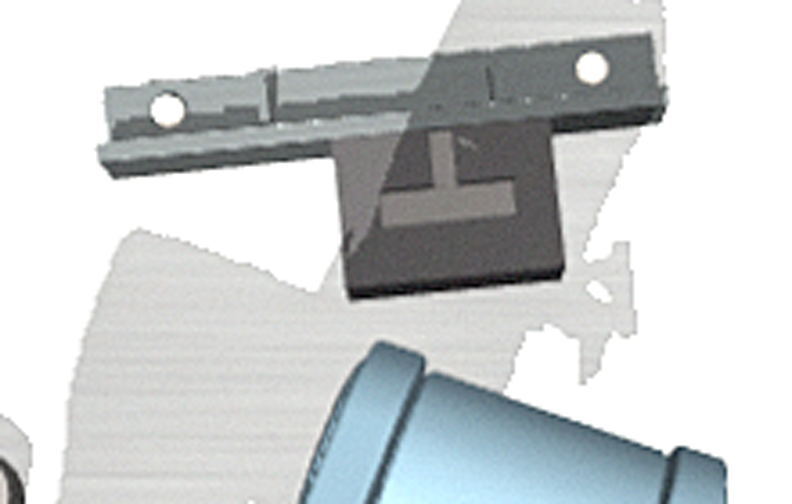

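View pics/scene3c.png

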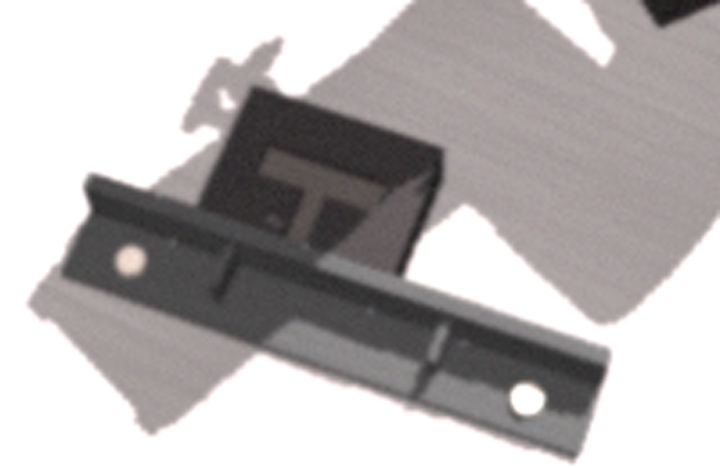

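The gate side sits against the fence in both crops: the block's front edge meets the steel near (430,135) in the top crop and (300,240) in the scene crop, with no gap visible. The gripper is clear, so I'm handing in.

```bash
python3 -c "
from bench import ctrl
print(ctrl.hand_in())"
```

```text
the job is handed in; nothing more can be done
None
```

The 90 × 130 mm block now lies with its gate side flat against the fence, and I handed the job in at about 11 s of the 64 s allowed.

- **Pushing:** I turned it from 44° off to 3.5° off with shut fingers on the left end of its rear side, about 40 mm clear of the fence. The open jaws then squared it and walked it up until the wrist force rose to about 20 N and the arm stalled.
- **Final checks:** Both cameras put the block at 5.8° against the fence's 5.85–6.0°, so they agree within 0.2°. Its rear edge is within about 1 mm of where a flush block's should be. My mask clips the front edge at the fence, so the evidence for contact there is the rise in force and the absence of a visible gap.
- **Fence length:** The block sits about 33 mm off the fence's middle, well within its 340 mm length.
- **Other things on the bench:** The bush, stub, brush and wheel show no movement beyond 0.3 mm. I did not re-measure the two larger look-alike blocks at the end, but nothing came near them at bench height.

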